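# Load the polishing wheel and hold its splash guard at the mark

### The arm

A 6-joint arm with a two-finger parallel gripper is mounted at the origin on the work surface. World frame = base frame: x ahead of the robot, y to its left, z up, the work surface at z = 0. Lengths are in m, angles in rad, forces in N, time in s.
With the tool pointing down it reaches from about 0.3 to 0.775 m from the base axis. Payload 14.6 kg.
Tool frame: the origin (TCP) lies between the finger pads; the fingertips stand ctrl.tip_extent ahead of it and the grasp point (between the pads) lies 3 mm ahead of it (ctrl.tip_extent is the distance from the TCP to the fingertips, in m); z points along the fingers, y is the line along which they close (so a half turn about z gives the same grasp; the last joint's range is limited). The gripper opens to 94 mm and grips with 3 to 60 N. Pads are 16 mm wide; open, the fingers measure 119 mm over their backs; the gripper's body (75 mm by 177 mm) begins 78 mm behind the grasp point.
Start: joints at [-1.182, 0.3, 1.521, -0, 1.321, -0.067], TCP at [0.242, -0.494, 0.227] pointing down, gripper open.
Joint ranges: [-3.03, 3.03], [-0.79, 2.21], [0.23, 2.52], [-1.04, 4.18], [0, 3.07], [-2.55, 2.55]. Speed limits (rad/s): [2.22, 2.22, 2.57, 3.14, 3.14, 3.14].

### API

Orientations are given as [roll, pitch, yaw] about the fixed x, y, z axes, in that order (R = Rz(yaw) Ry(pitch) Rx(roll)).
In Python, from station import ctrl, eyes gives the robot as it stands. The module is installed in compiled form; this text tells all that it offers.
- The arm moves only by the shell command python3 -m crank 'ROWS' [OPENING] [FORCE]. ROWS is a JSON list of rows, 1 to 10 of them, each of 6 numbers: dx, dy, dz in m, then a rotation vector rx, ry, rz in rad; each row shifts and turns the commanded pose from where the row before left it, along the tool's axes as they then stand; what a row does not reach is not made up. A row lasts 1/10 s, in which the tool goes at most 0.05 m and 0.15 rad, less where a joint would pass 70% of its speed; a pose out of reach is approached as far as the arm can. OPENING is the finger opening in m, set as the command begins (- or left out keeps the last). The fingers move at their own pace and stop on an object; FORCE is the grip in N (left out, the last holds). Time passes only in rows, so rows that do not move let the fingers close. It prints the time, the measured TCP pose, the force, the opening and the grip force at its end.
- ctrl.get_obs(): the state, without advancing time (a new reading comes with each control period).
- eyes.camera(name): name is "side" or "top"; returns a dict with "pixels" (420x560x3 uint8, blue, green, red), "fx", "fy", "cx", "cy" (pixels), "extrinsics" (4x4, takes a point from camera to world coordinates). Camera axes: x right, y up, looking along -z (the intrinsics and any distortion apply to the point x, -y, -z); pixel columns grow to the right and rows downward; lengths in m; the calibration is good to about 2 mm. A picture is of the moment at which its call begins. There is no depth.
- ctrl.hand_in(): hands the job in; it is judged then, once.
The state is a dict: "time_s": time; "qpos": joint angles; "joint_vel": joint speeds; "tau": joint torques, N m; "ee_pos": TCP position; "eef_rot": TCP orientation; "force": force on the tool from outside, world axes, zero at the start; "moment": the same for the moment, N m; "grip_width": finger opening in m; "grip_force": force on a finger pad.
Only numpy, scipy, OpenCV 4.12 (cv2) and the standard library are available. Lean on these libraries where they do the work, as an engineer would, in place of code of your own. Each camera call takes 0.05 s, during which the arm holds its last target. There are 200 camera calls.

### The job

Lower the two specimen mounts standing on the pad gently, one at a time, into the two empty pockets of the specimen holder on the polishing wheel, until each stands upright on the cloth. Then swing the folded-down splash guard up by its bar to the engraved line on the quadrant plate, 60 degrees up from flat. Its clamp knob is loose and it would fall back, so finish with the gripper still holding the guard steady at the line, ready for the knob to be tightened; leave the other things on the bench alone.

Things in the scene. Friction and masses are not known exactly. Their poses are not given: they have to be found in the camera images.
- polisher: Polishing wheel let into the bench, at rest. Origin on the wheel's axis at bench level; x along the guard's hinge, guard on the +y side. Rim 270 mm across, 50 mm high; cloth 30 mm above the bench. On the -y side a roller yoke (46 mm high at the holder, clamp 60 mm high at (0, -0.125)); outside the rim a spout (106 mm high, near (0.15, -0.1)) and a switch box (60 x 150 x 45 mm at (-0.19, -0.02)).
- holder: Specimen holder: aluminium disc, 150 mm diameter, 14 mm thick, fixed on the cloth, concentric with the wheel, turned by any angle. Origin at the centre of its underside (on the cloth). Three round pockets, 34 mm diameter, go right through to the cloth, 46 mm from the axis, 120 degrees apart. Pocket 0, on its +x axis, already holds a mount; pockets 1 and 2 are empty.
- pocket1 (a point): Centre of the floor (the cloth) of the first empty pocket; the plate's top is 14 mm above this point.
- pocket2 (a point): Centre of the floor (the cloth) of the second empty pocket; the plate's top is 14 mm above this point.
- mount_a: Specimen mount: dark resin cylinder, 30 mm diameter, 28 mm high, about 50 g, with a small steel patch on its top face; stands upright on the pad. Origin at the centre of its underside, z up. Either mount may go into either empty pocket; standing on the cloth it rises 14 mm above the holder.
- mount_b: Specimen mount, the same as mount_a, also standing on the pad.
- mount_c: A third, equal mount already standing in pocket 0 of the holder; it stays there.
- pad: White plastic pad 200 x 100 x 4 mm, fixed on the bench, on which mount_a and mount_b stand some 80 to 140 mm apart along its x axis. Origin at the centre of its underside.
- guard (a joint): Angle of the splash guard about its hinge (rad): 0 lying folded down flat, pointing away from the wheel to the polisher's +y side; grows as it swings up towards the wheel; stop at 1.45. The engraved line is at 1.047 (60 degrees). The guard weighs about 0.4 kg, its hinge turns freely and it falls back to 0 when let go.
- guard_hinge (a point): Point on the guard's hinge axis, 75 mm above the bench and 145 mm from the wheel's axis on the polisher's +y side, in line with the middle of the bar. The hinge axis runs level along this frame's x axis; its y axis points to where the guard lies when folded.
- guard_bar (a point): Middle of the guard's free-edge bar: level aluminium tube, 12 mm diameter, parallel to the hinge axis and 170 mm from it, straight for 190 mm. An open gap of 45 mm for the fingers lies between it and the 8 mm cross tube (115 mm from the hinge) that edges the clear pane. Folded, the bar is 75 mm above the bench, free below. Frame turns with the guard: y points from hinge to bar.
- mark (a point): Outer end of the engraved line on the fixed quadrant plate (upright steel sector of 105 mm radius centred on the hinge axis, at the hinge's +x end): a white radial line; the guard is at the mark when its arm lies along this line.
- wash_bottle: White wash bottle, 64 mm diameter, 150 mm high, standing beyond the wheel; leave it alone. Origin at the centre of its underside.
- paste_jar: Small jar, 52 mm diameter, 50 mm high, standing beyond the wheel; leave it alone. Origin at the centre of its underside.
- beaker: Glass beaker, 70 mm diameter, 90 mm high, standing to the left of the guard; leave it alone. Origin at the centre of its underside.
- pocket0 (a point): Centre of the floor of pocket 0, the one already filled.
Things that resemble listed ones, but are neither listed nor needed, are in the scene too. Leave any yellow look-alike of the mount_c alone.

How it is judged:
On the way, in this order (a step that is already met when the one before it is completed fails the run):
1. one mount stands in an empty pocket, let go ((((horizontal distance between mount_a and pocket1 below 0.005 m and z of mount_a in the frame of pocket1 below 0.003 m and angle between mount_a's own z axis and vertical below 0.1 rad) and contact force between mount_a and the fingers below 0.1 N) or ((horizontal distance between mount_a and pocket2 below 0.005 m and z of mount_a in the frame of pocket2 below 0.003 m and angle between mount_a's own z axis and vertical below 0.1 rad) and contact force between mount_a and the fingers below 0.1 N) or ((horizontal distance between mount_b and pocket1 below 0.005 m and z of mount_b in the frame of pocket1 below 0.003 m and angle between mount_b's own z axis and vertical below 0.1 rad) and contact force between mount_b and the fingers below 0.1 N) or ((horizontal distance between mount_b and pocket2 below 0.005 m and z of mount_b in the frame of pocket2 below 0.003 m and angle between mount_b's own z axis and vertical below 0.1 rad) and contact force between mount_b and the fingers below 0.1 N))), for 0.2 s.
2. both mounts stand in the two empty pockets, let go ((((horizontal distance between mount_a and pocket1 below 0.005 m and z of mount_a in the frame of pocket1 below 0.003 m and angle between mount_a's own z axis and vertical below 0.1 rad) and (horizontal distance between mount_b and pocket2 below 0.005 m and z of mount_b in the frame of pocket2 below 0.003 m and angle between mount_b's own z axis and vertical below 0.1 rad)) or ((horizontal distance between mount_a and pocket2 below 0.005 m and z of mount_a in the frame of pocket2 below 0.003 m and angle between mount_a's own z axis and vertical below 0.1 rad) and (horizontal distance between mount_b and pocket1 below 0.005 m and z of mount_b in the frame of pocket1 below 0.003 m and angle between mount_b's own z axis and vertical below 0.1 rad))) and contact force between each of mount_a, mount_b and the fingers below 0.1 N), for 0.2 s.
3. the gripper holds the guard at the mark (value of joint guard between 0.967 and 1.127 rad and velocity of joint guard between -0.1 and 0.1 rad/s and contact force between guard and the fingers above 0.3 N), for 0.3 s.
At the end, for the whole second after the job is handed in: Both mounts stand upright on the cloth in the two empty pockets (centre within 5 mm, underside within 3 mm, tilt under 0.1 rad), the third is still in its own; the fingers hold the guard still at the line (1.047 +- 0.08 rad, over 0.3 N); bystanders within 30 mm of their places (all of step 3 and (((horizontal distance between mount_a and pocket1 below 0.005 m and z of mount_a in the frame of pocket1 below 0.003 m and angle between mount_a's own z axis and vertical below 0.1 rad) and (horizontal distance between mount_b and pocket2 below 0.005 m and z of mount_b in the frame of pocket2 below 0.003 m and angle between mount_b's own z axis and vertical below 0.1 rad)) or ((horizontal distance between mount_a and pocket2 below 0.005 m and z of mount_a in the frame of pocket2 below 0.003 m and angle between mount_a's own z axis and vertical below 0.1 rad) and (horizontal distance between mount_b and pocket1 below 0.005 m and z of mount_b in the frame of pocket1 below 0.003 m and angle between mount_b's own z axis and vertical below 0.1 rad))) and horizontal distance between mount_c and pocket0 below 0.005 m and z of mount_c in the frame of pocket0 below 0.003 m and angle between mount_c's own z axis and vertical below 0.1 rad and distance of each of wash_bottle, paste_jar, beaker from where it was at the start of the episode below 0.03 m); the arm keeps its last pose, push and grip.
It fails at once if a mount is dropped from a height (falls faster than 0.8 m/s, untouched) ((linear speed of mount_a above 0.8 m/s and contact force between mount_a and the fingers below 0.05 N) or (linear speed of mount_b above 0.8 m/s and contact force between mount_b and the fingers below 0.05 N)).
It fails at once if a bystander is knocked over or pushed away (distance of any of wash_bottle, paste_jar, beaker from where it was at the start of the episode above 0.04 m or angle between any of wash_bottle, paste_jar, beaker's own z axis and vertical above 0.5 rad).
It fails at once if the mount already loaded is taken out (distance of mount_c from where it was at the start of the episode above 0.015 m).
It also fails if it takes over 61 s, if anything falls off the work surface, if the arm or the gripper's body presses on something with over 40 N, if the wrist force passes 120 N, or if a joint passes its speed limit or range.

## Working session

There is one attempt and no reset: what is moved stays moved. The work goes in short steps, Python scripts to look and compute and a shell command to move; the robot and the scene stay as the last step left them, time stands still between calls to the robot, and variables do not carry over. Pictures are saved under pics/ and viewed, at most 10 in all, crops included, and the job is handed in when it is done.

```bash
mkdir -p pics; python3 - <<'E'
from station import ctrl, eyes
import cv2,numpy as np
for n in("top","side"):
    c=eyes.camera(n); cv2.imwrite(f"pics/{n}0.png",c["pixels"]); print(n,{k:(np.round(v,4).tolist() if k=="extrinsics" else v) for k,v in c.items() if k!="pixels"})
print(ctrl.tip_extent, ctrl.get_obs())
E
```

```text
top {'fx': 386.672478365597, 'fy': 386.672478365597, 'cx': 275.7051596154383, 'cy': 209.67942510019375, 'extrinsics': [[0.02, 0.9962, -0.0849, 0.5159], [-0.9998, 0.0206, 0.0062, 0.0331], [0.0079, 0.0848, 0.9964, 1.2351], [0.0, 0.0, 0.0, 1.0]]}
side {'fx': 397.75765393499677, 'fy': 397.75765393499677, 'cx': 276.0684672627834, 'cy': 212.07959293507162, 'extrinsics': [[0.9718, 0.1529, -0.1797, 0.4401], [-0.2353, 0.5724, -0.7855, -0.7291], [-0.0172, 0.8056, 0.5923, 0.6723], [0.0, 0.0, 0.0, 1.0]]}
0.022 {'time_s': 0.1, 'qpos': array([-1.18159532e+00,  3.00401505e-01,  1.52149844e+00,  4.33368565e-06,
        1.32069720e+00, -6.66613841e-02]), 'joint_vel': array([-0.00037344, -0.00359816,  0.00051611,  0.00108566, -0.00032495,
       -0.00098746]), 'tau': array([ 3.32320442e-04, -5.32647943e+01, -3.53284121e+01,  7.08558387e-02,
        2.34676333e-02, -6.13867860e-05]), 'ee_pos': array([ 0.2420205 , -0.49366109,  0.22695945]), 'eef_rot': array([-3.14059067e+00, -7.10995679e-05,  4.55861281e-01]), 'force': array([-0.05745181,  0.38912311, -0.44925179]), 'moment': array([-0.0618899 ,  0.01408823, -0.01638468]), 'grip_force': 0.0, 'grip_width': 0.09385279625497682}
```

View pics/top0.png

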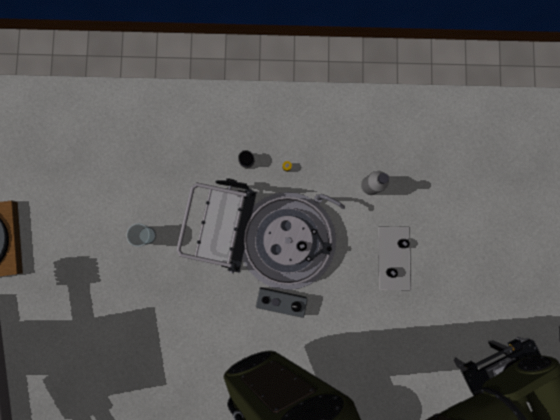

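View pics/side0.png

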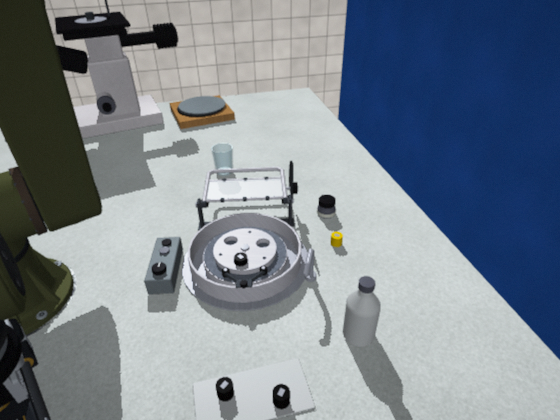

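The top view shows the polisher at about (290,240), with empty pockets at about (286,226) and (277,249) and mount_c at (303,246). The pad mounts are at (404,243) and (392,272), and the guard bar runs from (196,186) to (180,257). I'll enlarge both views to choose masks.

```bash
cat > h.py <<'E'
from station import ctrl, eyes
import cv2,numpy as np
def ray(c,u,v):
    E=c["extrinsics"]; d=E[:3,:3]@np.array([(u-c["cx"])/c["fx"],-(v-c["cy"])/c["fy"],-1]); return E[:3,3],d
def plane(c,u,v,z):
    o,d=ray(c,u,v); return o+d*(z-o[2])/d[2]
def proj(c,p):
    E=c["extrinsics"]; q=E[:3,:3].T@(np.asarray(p)-E[:3,3]); return c["cx"]-c["fx"]*q[0]/q[2], c["cy"]+c["fy"]*q[1]/q[2]
def tri(rays):
    A=0;b=0
    for o,d in rays:
        d=d/np.linalg.norm(d);P=np.eye(3)-np.outer(d,d);A=A+P;b=b+P@o
    p=np.linalg.solve(A,b); return p,[np.linalg.norm((np.eye(3)-np.outer(d,d)/(d@d))@(p-o)) for o,d in rays]
def avg(n,k=3):
    cs=[eyes.camera(n) for _ in range(k)]; c=cs[0]; c["pixels"]=np.mean([x["pixels"] for x in cs],0).astype(np.uint8); return c
def crop(im,x0,y0,x1,y1,s): return cv2.resize(im[y0:y1,x0:x1],None,fx=s,fy=s,interpolation=cv2.INTER_CUBIC)
E
python3 - <<'E'
from h import *
t=cv2.imread("pics/top0.png");s=cv2.imread("pics/side0.png")
g=lambda im:(255*(im/255.)**.6).astype(np.uint8)
a=np.zeros((600,800,3),np.uint8)
a[:300,:480]=g(crop(t,240,190,340,290,4.0).__getitem__((slice(0,300),slice(0,480)))) if 0 else cv2.resize(g(t[190:290,170:330]),(480,300),interpolation=2)
a[:300,480:]=cv2.resize(g(t[220:295,370:450]),(320,300),interpolation=2)
a[300:,:440]=cv2.resize(g(s[155:305,180:315+85]),(440,300),interpolation=2)
a[300:,440:]=cv2.resize(g(s[365:420,195:305]),(360,180),interpolation=2).repeat(1,0).__class__((0,)) if 0 else 0
a[300:480,440:]=cv2.resize(g(s[365:420,190:320]),(360,180),interpolation=2)
cv2.imwrite("pics/crop1.png",a)
E
```

```text
(no output)
```

View pics/crop1.png

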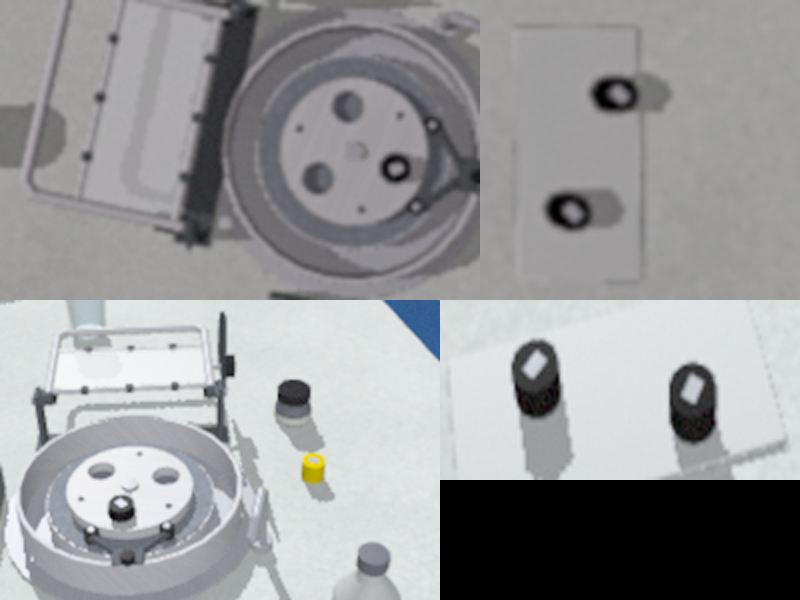

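The enlarged crops show the pockets, the mount patches and the bar clearly. Next I'll measure with masks in both views.

```bash
cat > m1.py <<'E'
from h import *
def blob(g,box,lo,hi,seed,s=8):
    """centroid of thresholded blob nearest the seed, on the upsampled crop (holes filled)"""
    x0,y0,x1,y1=box; u=crop(g,x0,y0,x1,y1,s); m=((u>=lo)&(u<=hi)).astype(np.uint8)
    cs,_=cv2.findContours(m,cv2.RETR_EXTERNAL,cv2.CHAIN_APPROX_NONE)
    out=[]
    for k in cs:
        M=cv2.moments(k)
        if M["m00"]<4*s*s: continue
        out.append((M["m10"]/M["m00"]/s+x0-.5+.5/s,M["m01"]/M["m00"]/s+y0-.5+.5/s,M["m00"]/s/s,cv2.boundingRect(k)[2]/s,cv2.boundingRect(k)[3]/s))
    return min(out,key=lambda o:(o[0]-seed[0])**2+(o[1]-seed[1])**2) if out else None
E
python3 - <<'E'
from m1 import *
T=avg("top");S=avg("side")
gt=cv2.cvtColor(T["pixels"],6);gs=cv2.cvtColor(S["pixels"],6)
cv2.imwrite("pics/t.png",T["pixels"]);cv2.imwrite("pics/s.png",S["pixels"])
print("plate,pocket lev top",gt[240,283],gt[226,286],gt[249,276],gt[226-4:226+6,286],gt[226,279:294],gt[249,269:285])
su=[(231,241),(262,243)]
for u,v in su: print("side row",gs[v,u-10:u+11],gs[v-7:v+8,u])
for n,c,g,seeds in(("top",T,gt,[(404,243),(392,272),(303,246)]),("side",S,gs,[(225,388),(282,396),(241,259)])):
    for sd in seeds:
        r=11
        b=blob(g,(sd[0]-r-2,sd[1]-r-3,sd[0]+r+2,min(420,sd[1]+r+5)),0,38 if n=="top" else 60,sd)
        print(n,sd,np.round(b,2),"at mid z",plane(c,b[0],b[1],.018).round(4))
    
E
```

```text
plate,pocket lev top 116 56 52 [ 46  54  57  57  56  52  46  37  53 100] [112  84  50  32  32  36  50  56  55  56  56  64  96 112 114] [113  84  48  33  33  33  37  52  59  57  54  60  87 108 112 112]
side row [233 233 206 122  98  97  91  76  69  65  67  66  66  67  79 111 188 229
 229 228 228] [232 220 166 134 134 123  96  67  68  65 135 211 230 231 231]
side row [226 225 225 202 136 104 106  97  83  80  76  75  75  73  81  95 101 157
 210 219 218] [222 220 186 132 132 129 111  76  69  67  76 166 222 222 221]
top (404, 243) [403.43 243.18  79.11  11.75   8.38] at mid z [ 0.5223 -0.3782  0.018 ]
top (392, 272) [391.86 272.31  79.98  11.38   9.12] at mid z [ 0.4309 -0.3412  0.018 ]
top (303, 246) [301.6  245.67  73.36  10.     9.38] at mid z [ 0.5081 -0.058   0.018 ]
side (225, 388) [224.49 389.02 325.24  17.25  23.75] at mid z [ 0.4302 -0.3418  0.018 ]
side (282, 396) [280.86 396.34 337.73  16.5   24.62] at mid z [ 0.5218 -0.3784  0.018 ]
side (241, 259) [240.38 260.49  97.95  12.75  13.12] at mid z [ 0.5103 -0.029   0.018 ]
```

```bash
python3 - <<'E'
from m1 import *
from scipy.optimize import least_squares
T=eyes.camera("top");S=eyes.camera("side")
gt=cv2.cvtColor(cv2.imread("pics/t.png"),6);gs=cv2.cvtColor(cv2.imread("pics/s.png"),6)
P=[]
for n,c,g,sds,th,r in(("top",T,gt,[(286,226),(277,249)],86,9),("side",S,gs,[(231,241),(262,243)],165,11)):
    for sd in sds:
        b=blob(g,(sd[0]-r,sd[1]-r,sd[0]+r,sd[1]+r),0,th,sd); w=plane(c,b[0],b[1],.044); P.append(w); print(n,sd,np.round(b,2),w.round(4))
# expected size: 34 mm -> px
# mount_c: steel patch / dark blob
b=blob(gt,(294,237,310,255),0,38,(302,246)); C1=plane(T,b[0],b[1],.051); 
b2=blob(gs,(231,248,251,272),0,75,(240,259)); C2=plane(S,b2[0],b2[1],.051)
print("c",C1.round(4),C2.round(4),np.round(b2,2))
p1=(P[0]+P[3])/2 if 0 else None
for a in(P[0],P[1]): print("side match dist",[np.linalg.norm(a-q).round(4) for q in P[2:]])
# disc outline & wheel rim not used; fit of centre+angle to pocket centres
for name,(a,b_) in(("top",(P[0],P[1])),("side",(P[2],P[3]))):
    print(name,"pocket spacing",np.linalg.norm(a-b_).round(4),"(79.7 expected)")
E
```

```text
top (286, 226) [285.38 225.11  93.4   10.88  11.25] [ 0.5704 -0.0051  0.044 ]
top (277, 249) [275.45 249.05  95.72  11.12  11.5 ] [0.4964 0.024  0.044 ]
side (231, 241) [230.26 240.15  88.28  13.62   8.5 ] [0.4954 0.0207 0.044 ]
side (262, 243) [262.47 242.63  93.02  13.75   8.75] [ 0.5696 -0.0085  0.044 ]
c [ 0.5083 -0.0555  0.051 ] [ 0.5069 -0.0637  0.051 ] [240.39 260.3  110.37  13.12  13.5 ]
side match dist [np.float64(0.0793), np.float64(0.0034)]
side match dist [np.float64(0.0035), np.float64(0.0801)]
top pocket spacing 0.0795 (79.7 expected)
side pocket spacing 0.0797 (79.7 expected)
```

```bash
cat > d.py <<'E'
import sys
from h import *
from scipy.spatial.transform import Rotation as R
o=ctrl.get_obs(); t=np.array([float(a) for a in sys.argv[1:4]])
print("tool delta",(R.from_euler("xyz",o["eef_rot"]).as_matrix().T@(t-o["ee_pos"])).round(4),o["ee_pos"].round(4),o["eef_rot"].round(4),round(o["time_s"],2))
E
python3 -m crank '[[0,0,0.01,0,0,0.136],[0,0,0.01,0,0,0.136],[0,0,0.01,0,0,0.136],[0,0,0.01,0,0,0.136],[0,0,0.01,0,0,0.136],[0,0,0,0,0,0]]' 0.07; python3 d.py 0.522 -0.378 0.10
```

```text
time_s: 1.1
ee_pos: [0.2419, -0.4934, 0.1763]
eef_rot: [-3.14, 0.001, -0.226]
force: [-0.5, 0.3, -0.4]
grip_width: 0.0699
grip_force: 0.0
tool delta [ 0.2472 -0.1752  0.0763] [ 0.2419 -0.4934  0.1763] [-3.1399e+00  1.2000e-03 -2.2650e-01] 1.1
```

```bash
python3 -m crank '[[0.031,-0.022,0,0,0,0],[0.031,-0.022,0,0,0,0],[0.031,-0.022,0,0,0,0],[0.031,-0.022,0,0,0,0],[0.031,-0.022,0.01,0,0,0],[0.031,-0.022,0.02,0,0,0],[0.031,-0.022,0.02,0,0,0],[0.03,-0.021,0.02,0,0,0],[0,0,0,0,0,0],[0,0,0,0,0,0]]'; python3 d.py 0.522 -0.378 0.042
```

```text
time_s: 2.1
ee_pos: [0.5221, -0.3779, 0.1074]
eef_rot: [-3.141, 0.001, -0.22]
force: [-0.5, 0.5, 0.2]
grip_width: 0.0703
grip_force: 0.0
tool delta [-0.      0.0002  0.0654] [ 0.5221 -0.3779  0.1074] [-3.1415e+00  5.0000e-04 -2.1990e-01] 2.1
```

```bash
python3 -m crank '[[0,0,0.02,0,0,0],[0,0,0.02,0,0,0],[0,0,0.015,0,0,0],[0,0,0.01,0,0,0],[0,0,0,0,0,0],[0,0,0,0,0,0]]' && python3 -m crank '[[0,0,0,0,0,0],[0,0,0,0,0,0],[0,0,0,0,0,0],[0,0,0,0,0,0],[0,0,0,0,0,0],[0,0,0,0,0,0]]' 0.02 20 && python3 -m crank '[[0,0,-0.01,0,0,0],[0,0,-0.03,0,0,0],[0,0,-0.04,0,0,0],[0,0,-0.04,0,0,0],[0,0,-0.03,0,0,0],[0,0,0,0,0,0],[0,0,0,0,0,0]]'; python3 d.py 0.570 -0.007 0.19
```

```text
time_s: 2.7
ee_pos: [0.5219, -0.3786, 0.0433]
eef_rot: [3.141, -0.001, -0.224]
force: [0.5, 1.3, 0.2]
grip_width: 0.0701
grip_force: 0.0
time_s: 3.3
ee_pos: [0.5219, -0.3781, 0.0425]
eef_rot: [-3.142, -0.0, -0.224]
force: [-0.0, 0.4, 0.7]
grip_width: 0.0293
grip_force: 20.0
time_s: 4.0
ee_pos: [0.5218, -0.3781, 0.193]
eef_rot: [3.141, -0.001, -0.224]
force: [1.1, -0.2, -2.2]
grip_width: 0.0293
grip_force: 20.0
tool delta [-0.0355 -0.3726  0.0028] [ 0.5218 -0.3781  0.193 ] [ 3.1411e+00 -8.0000e-04 -2.2420e-01] 4.0
```

```bash
python3 -m crank '[[-0.004,-0.03,0,0,0,0],[-0.004,-0.04,0,0,0,0],[-0.004,-0.045,0,0,0,0],[-0.004,-0.045,0,0,0,0],[-0.004,-0.045,0,0,0,0],[-0.004,-0.045,0,0,0,0],[-0.004,-0.045,0,0,0,0],[-0.004,-0.04,0,0,0,0],[-0.004,-0.037,0,0,0,0],[0,0,0,0,0,0]]'; python3 -m crank '[[0,0,0.04,0,0,0],[0,0,0.03,0,0,0],[0,0,0.02,0,0,0],[0,0,0,0,0,0],[0,0,0,0,0,0]]'; python3 d.py 0.570 -0.007 0.068
python3 - <<'E'
from m1 import *
T=avg("top");S=avg("side");cv2.imwrite("pics/t1.png",T["pixels"]);cv2.imwrite("pics/s1.png",S["pixels"])
a=np.zeros((400,800,3),np.uint8)
a[:,:400]=crop(T["pixels"],236,190,336,290,4);a[:,400:]=crop(S["pixels"],195,190,295,290,4)
cv2.imwrite("pics/hov.png",a)
E
```

```text
time_s: 5.0
ee_pos: [0.569, -0.0037, 0.191]
eef_rot: [-3.141, 0.003, -0.22]
force: [-0.5, 0.4, 0.5]
grip_width: 0.0294
grip_force: 20.0
time_s: 5.5
ee_pos: [0.5693, -0.0079, 0.1024]
eef_rot: [3.141, 0.001, -0.225]
force: [0.6, -0.5, -0.7]
grip_width: 0.0293
grip_force: 20.0
tool delta [ 0.0005 -0.001   0.0344] [ 0.5693 -0.0079  0.1024] [ 3.1414e+00  1.0000e-03 -2.2460e-01] 5.5
```

View pics/hov.png

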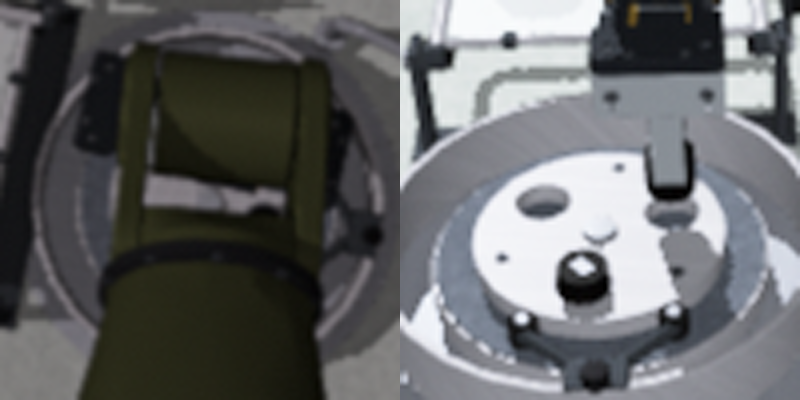

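The top view is blocked by the arm. In the side view the held mount hangs just above the pocket, at about px (262,236). I'll compare its lower edge with the projection expected from the robot pose, to get the side camera's bias here.

```bash
python3 - <<'E'
from m1 import *
S=eyes.camera("side");T=eyes.camera("top");g=cv2.cvtColor(cv2.imread("pics/s1.png"),6)
o=ctrl.get_obs();p=o["ee_pos"];zb=p[2]-.0425+.004;print(p.round(4),zb.round(4))
a=np.linspace(0,6.28,73);ring=lambda c,r,z:np.array([proj(S,(c[0]+r*np.cos(t),c[1]+r*np.sin(t),z)) for t in a])
r=ring(p,.015,zb);print("mount bottom ring: cols",r[:,0].min().round(2),r[:,0].max().round(2),"rows",r[:,1].min().round(2),r[:,1].max().round(2))
print(g[226:246,254:272])
for c in((.5696,-.0085),(.5704,-.0051)):
    r=ring(c,.017,.044);print("pocket ring",c,r.min(0).round(2),r.max(0).round(2))
r=blob(cv2.cvtColor(cv2.imread("pics/s.png"),6),(251,231,273,254),0,165,(262,243));print(r)
# patches of mount_c and pad mounts at their tops
gt=cv2.cvtColor(cv2.imread("pics/t.png"),6);gs=cv2.cvtColor(cv2.imread("pics/s.png"),6)
for z,tc,sc in((.058,(301,245),(240,256)),(.032,(404,243),(282,390)),(.032,(392,272),(224,384))):
    print(gt[tc[1]-4:tc[1]+6,tc[0]-5:tc[0]+6].max(), end=" ")
    for n,c,gg,q,th,k in(("t",T,gt,tc,75,3),("s",S,gs,sc,130,5)):
        b=blob(gg,(q[0]-k-1,q[1]-k,q[0]+k+1,q[1]+k+1),th,255,q)
        if b: print(n,np.round(b[:3],2),plane(c,b[0],b[1],z).round(4),end=" ")
    print()
E
```

```text
[ 0.5696 -0.0075  0.1029] 0.0644
mount bottom ring: cols 255.77 268.33 rows 231.9 239.95
[[143 139 114 115 145 142 141 142 142 142 142 111  38  30 101 141 139 140]
 [133 123  84 109 151 142 142 141 143 141 142 116  51   8  90 143 140 139]
 [179 153  81 111 153 141 141 141 141 143 140 121  58   7  85 140 141 138]
 [231 199  96  91 138 141 142 141 142 142 141 121  62   8  72 126 140 140]
 [240 214  94  73 128 142 142 142 143 142 141 123  69   5  61 118 139 133]
 [240 214  93  66 124 142 142 142 141 143 142 127  79   7  59 124 141 126]
 [238 216 108  59 119 143 142 142 142 142 143 133  89   6  59 114 136 137]
 [237 223 135  48 110 142 142 142 142 142 142 136  94   6  58 111 132 134]
 [237 225 143  39 104 141 141 143 142 141 143 136  96   6  73 131 139 132]
 [238 228 158  32  92 124 122 121 119 119 119 116  80   6 102 180 185 149]
 [240 236 188  21  52  70  64  60  58  57  58  58  43   6 118 210 227 192]
 [239 239 205  56   8   9   6   8   8   6   7   6   7  21 146 225 234 227]
 [238 238 226 150  26   6   8   7   8   4   7   7   6  82 193 235 234 235]
 [239 239 239 213 104  31  11   5   
[... 297 characters left out ...]
  87  85  85  85  93 107 116 176 229 234]
 [239 231 180 107  92  77  74  78  79  77  77  75  74  78 114 199 235 235]
 [241 240 222 139  84  71  73  75  77  76  76  77  77  98 170 226 237 237]]
pocket ring (0.5696, -0.0085) [255.44 238.11] [269.5  247.31]
pocket ring (0.5704, -0.0051) [255.49 237.19] [269.51 246.34]
(262.4745191500084, 242.63091088526792, 93.015625, 13.75, 8.75)
115 t [301.64 245.76   7.57] [ 0.5081 -0.0551  0.058 ] s [240.06 256.05  18.36] [ 0.5077 -0.0571  0.058 ] 
106 t [404.42 243.16   5.88] [ 0.5223 -0.3765  0.032 ] s [280.79 391.72  32.31] [ 0.5219 -0.3781  0.032 ] 
114 t [392.66 272.6    6.15] [ 0.431  -0.3394  0.032 ] s [223.73 384.22  32.19] [ 0.4303 -0.3411  0.032 ]
```

The predicted lower edge matches the seen edge (row 239.95 against about 240), so the side camera is unbiased here. Pocket 1 is therefore at about (0.5695, -0.008), and I'll lower slowly.

```bash
python3 -m crank '[[0,0,0.008,0,0,0],[0,0,0.005,0,0,0],[0,0,0.004,0,0,0],[0,0,0.003,0,0,0],[0,0,0.003,0,0,0],[0,0,0.003,0,0,0],[0,0,0,0,0,0]]'; python3 d.py 0.5695 -0.008 0.0685
```

```text
time_s: 6.6
ee_pos: [0.5696, -0.0069, 0.0761]
eef_rot: [-3.141, -0.0, -0.224]
force: [2.4, 5.7, -1.9]
grip_width: 0.0294
grip_force: 20.0
tool delta [0.0002 0.0011 0.0076] [ 0.5696 -0.0069  0.0761] [-3.1406e+00 -2.0000e-04 -2.2410e-01] 6.6
```

```bash
python3 -m crank '[[0.0005,-0.001,0,0,0,0],[0,0,0.002,0,0,0],[0,0,0.002,0,0,0],[0,0,0,0,0,0]]'; python3 d.py 0.5695 -0.008 0.0685
```

```text
time_s: 7.0
ee_pos: [0.57, -0.0066, 0.072]
eef_rot: [3.142, 0.001, -0.224]
force: [0.2, 1.1, -1.0]
grip_width: 0.0294
grip_force: 20.0
tool delta [-0.0001  0.0015  0.0035] [ 0.57   -0.0066  0.072 ] [ 3.1415e+00  5.0000e-04 -2.2420e-01] 7.0
```

Nearly force-free now. I'll continue to the cloth.

```bash
python3 -m crank '[[0,-0.0003,0.002,0,0,0],[0,0,0.0012,0,0,0],[0,0,0.0005,0,0,0],[0,0,0,0,0,0],[0,0,0,0,0,0]]'; python3 d.py 0.57 -0.006 0.0685
```

```text
time_s: 7.5
ee_pos: [0.5702, -0.0063, 0.0688]
eef_rot: [3.142, -0.0, -0.224]
force: [0.5, 0.5, -1.5]
grip_width: 0.0295
grip_force: 20.0
tool delta [-0.0003 -0.0003  0.0003] [ 0.5702 -0.0063  0.0688] [ 3.1415 -0.     -0.2242] 7.5
```

```bash
python3 -m crank '[[0,0,0,0,0,0],[0,0,0,0,0,0],[0,0,0,0,0,0]]' 0.04 && python3 -m crank '[[0,0,-0.01,0,0,0],[0,0,-0.02,0,0,0],[0,0,-0.035,0,0,0],[0,0,-0.035,0,0,0],[0,0,-0.025,0,0,0],[0,0,0,0,0,0]]'; python3 d.py 0.4305 -0.3415 0.10
```

```text
time_s: 7.8
ee_pos: [0.5702, -0.0063, 0.0688]
eef_rot: [-3.142, -0.0, -0.224]
force: [-0.9, 0.3, 0.3]
grip_width: 0.0396
grip_force: 0.0
time_s: 8.4
ee_pos: [0.5715, -0.0064, 0.1983]
eef_rot: [-3.141, -0.007, -0.224]
force: [-0.2, 0.3, 0.2]
grip_width: 0.0399
grip_force: 0.0
tool delta [-0.0636  0.3582  0.0975] [ 0.5715 -0.0064  0.1983] [-3.1406 -0.0065 -0.2242] 8.4
```

```bash
python3 -m crank '[[-0.007,0.035,0,0,0,0],[-0.007,0.04,0,0,0,0],[-0.007,0.04,0,0,0,0],[-0.007,0.04,0,0,0,0],[-0.007,0.04,0,0,0,0],[-0.007,0.04,0,0,0,0],[-0.007,0.04,0,0,0,0],[-0.007,0.04,0,0,0,0],[-0.007,0.04,0,0,0,0],[0,0,0,0,0,0]]' 0.07; python3 -m crank '[[0,0,0.045,0,0,0],[0,0,0.045,0,0,0],[0,0,0,0,0,0],[0,0,0,0,0,0]]'; python3 d.py 0.4305 -0.3415 0.042
python3 - <<'E'
from m1 import *
T=avg("top");S=avg("side");cv2.imwrite("pics/t2.png",T["pixels"]);cv2.imwrite("pics/s2.png",S["pixels"])
gt=cv2.cvtColor(T["pixels"],6);gs=cv2.cvtColor(S["pixels"],6)
def patch(z,tc,sc):
    for n,c,gg,q,th,k in(("t",T,gt,tc,75,4),("s",S,gs,sc,130,5)):
        b=blob(gg,(q[0]-k-1,q[1]-k,q[0]+k+1,q[1]+k+1),th,255,q)
        if b: print(n,np.round(b[:3],2),plane(c,b[0],b[1],z).round(4),end=" ")
    print()
patch(.058,(301,245),(240,256)); 
a=np.zeros((400,800,3),np.uint8)
a[:,:400]=crop(T["pixels"],236,190,336,290,4);a[:,400:]=crop(S["pixels"],195,190,295,290,4)
cv2.imwrite("pics/p1.png",a)
E
```

```text
time_s: 9.4
ee_pos: [0.4278, -0.3416, 0.1933]
eef_rot: [3.141, 0.001, -0.228]
force: [-0.5, -0.5, -0.9]
grip_width: 0.0701
grip_force: 0.0
time_s: 9.8
ee_pos: [0.4302, -0.3381, 0.1045]
eef_rot: [-3.141, 0.001, -0.224]
force: [0.5, 0.7, 0.8]
grip_width: 0.0698
grip_force: 0.0
tool delta [0.0011 0.0033 0.0625] [ 0.4302 -0.3381  0.1045] [-3.1412e+00  7.0000e-04 -2.2380e-01] 9.8
t [301.67 245.76   9.02] [ 0.5081 -0.0552  0.058 ] s [240.04 256.04  21.88] [ 0.5077 -0.0571  0.058 ]
```

View pics/p1.png

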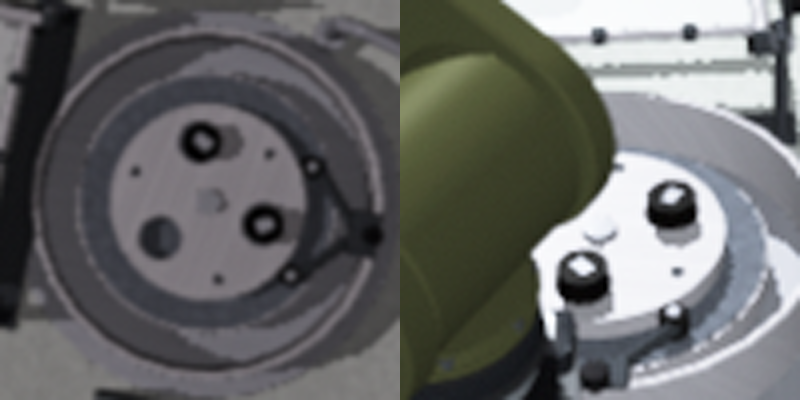

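Mount A stands upright in pocket 1 at crop px (202,142) and (672,197). Next is mount B.

```bash
python3 - <<'E'
from m1 import *
T=eyes.camera("top");S=eyes.camera("side")
gt=cv2.cvtColor(cv2.imread("pics/t2.png"),6);gs=cv2.cvtColor(cv2.imread("pics/s2.png"),6)
for n,c,gg,q,th,k in(("t",T,gt,(286,225),75,4),("s",S,gs,(263,239),130,5)):
    b=blob(gg,(q[0]-k-1,q[1]-k,q[0]+k+1,q[1]+k+1),th,255,q);print(n,np.round(b,2),plane(c,b[0],b[1],.058).round(4))
E
python3 -m crank '[[0.001,0.003,0.015,0,0,0],[0,0,0.02,0,0,0],[0,0,0.015,0,0,0],[0,0,0.012,0,0,0],[0,0,0,0,0,0],[0,0,0,0,0,0]]' && python3 -m crank '[[0,0,0,0,0,0],[0,0,0,0,0,0],[0,0,0,0,0,0],[0,0,0,0,0,0],[0,0,0,0,0,0],[0,0,0,0,0,0]]' 0.02 20 && python3 -m crank '[[0,0,-0.01,0,0,0],[0,0,-0.03,0,0,0],[0,0,-0.04,0,0,0],[0,0,-0.04,0,0,0],[0,0,-0.03,0,0,0],[0,0,0,0,0,0],[0,0,0,0,0,0]]'; python3 d.py 0.496 0.0235 0.19
```

```text
t [286.36 224.95   9.08   3.88   3.62] [ 0.5703 -0.0077  0.058 ]
s [262.47 238.38  16.35   5.5    4.5 ] [ 0.57   -0.0093  0.058 ]
time_s: 10.8
ee_pos: [0.4302, -0.3416, 0.0418]
eef_rot: [-3.142, 0.0, -0.224]
force: [-0.1, -0.8, 0.2]
grip_width: 0.07
grip_force: 0.0
time_s: 11.4
ee_pos: [0.4302, -0.3415, 0.0418]
eef_rot: [-3.142, -0.0, -0.224]
force: [0.3, 1.0, 1.4]
grip_width: 0.0294
grip_force: 20.0
time_s: 12.1
ee_pos: [0.4301, -0.3415, 0.1923]
eef_rot: [3.141, -0.001, -0.224]
force: [0.5, -0.4, -1.7]
grip_width: 0.0292
grip_force: 20.0
tool delta [-0.0169 -0.3705  0.0021] [ 0.4301 -0.3415  0.1923] [ 3.1411e+00 -8.0000e-04 -2.2420e-01] 12.1
```

```bash
python3 -m crank '[[-0.002,-0.03,0,0,0,0],[-0.002,-0.04,0,0,0,0],[-0.002,-0.045,0,0,0,0],[-0.002,-0.045,0,0,0,0],[-0.002,-0.045,0,0,0,0],[-0.002,-0.045,0,0,0,0],[-0.002,-0.045,0,0,0,0],[-0.002,-0.04,0,0,0,0],[-0.001,-0.036,0,0,0,0],[0,0,0,0,0,0]]'; python3 -m crank '[[0,0,0.04,0,0,0],[0,0,0.03,0,0,0],[0,0,0.02,0,0,0],[0,0,0,0,0,0],[0,0,0,0,0,0],[0,0,0,0,0,0]]'; python3 d.py 0.496 0.0242 0.0678
```

```text
time_s: 13.1
ee_pos: [0.4957, 0.0272, 0.1904]
eef_rot: [3.142, 0.002, -0.22]
force: [0.5, -0.0, -0.8]
grip_width: 0.029
grip_force: 20.0
time_s: 13.7
ee_pos: [0.4965, 0.0237, 0.1028]
eef_rot: [-3.141, -0.001, -0.224]
force: [-0.1, -0.1, 0.0]
grip_width: 0.0292
grip_force: 20.0
tool delta [-0.0007 -0.0003  0.035 ] [0.4965 0.0237 0.1028] [-3.1413e+00 -1.4000e-03 -2.2440e-01] 13.7
```

```bash
python3 -m crank '[[-0.0005,-0.0003,0.008,0,0,0],[0,0,0.005,0,0,0],[0,0,0.004,0,0,0],[0,0,0.003,0,0,0],[0,0,0.003,0,0,0],[0,0,0.003,0,0,0],[0,0,0,0,0,0]]'; python3 d.py 0.496 0.0242 0.0678
```

```text
time_s: 14.4
ee_pos: [0.4955, 0.0244, 0.0753]
eef_rot: [3.141, 0.001, -0.224]
force: [0.6, 0.6, -0.2]
grip_width: 0.0293
grip_force: 20.0
tool delta [0.0006 0.0001 0.0075] [0.4955 0.0244 0.0753] [ 3.1415e+00  6.0000e-04 -2.2420e-01] 14.4
```

```bash
python3 -m crank '[[0.0003,0,0.003,0,0,0],[0,0,0.002,0,0,0],[0,0,0.0015,0,0,0],[0,0,0.0008,0,0,0],[0,0,0,0,0,0],[0,0,0,0,0,0]]'; python3 d.py 0.496 0.0242 0.0678
```

```text
time_s: 15.0
ee_pos: [0.496, 0.0243, 0.0685]
eef_rot: [-3.142, -0.0, -0.224]
force: [-0.1, 0.3, -0.9]
grip_width: 0.0292
grip_force: 20.0
tool delta [0.0001 0.0001 0.0007] [0.496  0.0243 0.0685] [-3.1416 -0.     -0.2242] 15.0
```

```bash
python3 -m crank '[[0,0,0.0005,0,0,0],[0,0,0,0,0,0],[0,0,0,0,0,0],[0,0,0,0,0,0]]' 0.04 && python3 -m crank '[[0,0,-0.01,0,0,0],[0,0,-0.02,0,0,0],[0,0,-0.035,0,0,0],[0,0,-0.035,0,0,0],[0,0,-0.025,0,0,0],[0,0,0,0,0,0]]'
python3 - <<'E'
from m1 import *
T=eyes.camera("top");S=eyes.camera("side")
gt=cv2.cvtColor(cv2.imread("pics/t.png"),6);gs=cv2.cvtColor(cv2.imread("pics/s.png"),6)
for v in range(182,266,6): print(v,gt[v,174:206])
print("side rows 162..182")
for u in range(205,295,10): print(u,gs[160:184,u])
E
```

```text
time_s: 15.4
ee_pos: [0.496, 0.0243, 0.068]
eef_rot: [-3.142, -0.0, -0.224]
force: [0.4, 0.2, -1.1]
grip_width: 0.0401
grip_force: 0.0
time_s: 16.0
ee_pos: [0.4972, 0.0243, 0.1971]
eef_rot: [-3.14, -0.006, -0.224]
force: [-0.1, 0.8, -0.7]
grip_width: 0.0397
grip_force: 0.0
182 [116 113 114 116 117 117 115 115 115 114 116 116 116 117 116 116 114 116
 118 119 120 114  98  92  99 111 113 112 115 118 120 121]
188 [116 116 116 117 117 114 113 114 114 114 115 117 118 118 117 119 121 123
 106  78  71  94 108 117 122 119 115 113 111 111 109 102]
194 [118 117 118 117 117 117 118 116 115 115 117 119 119 119 121 126 117  89
  69  97 117 118 117 118 119 118 117 117 116 118 120 120]
200 [116 116 116 117 115 114 115 117 117 118 118 118 116 116 126 113  76  68
 105 122 122 122 121 118 117 118 120 120 121 119 118 117]
206 [118 116 115 115 117 116 116 117 117 118 117 120 123 123 100  69  79 106
 117 120 120 120 119 119 119 119 120 121 121 121 120 121]
212 [116 116 114 115 116 115 114 115 116 116 118 128 118  85  65  95 114 119
 120 119 118 118 119 118 118 120 120 117 115 118 123 109]
218 [117 116 115
[... 1309 characters left out ...]
 161 160 173 201 218 198 151 141 137 155 152 129 125 121
 107  79 122 188 214 225]
235 [211 211 211 208 208 209 208 209 213 195 146 130 164 206 191 168 168 150
 163 199 208 223 223 223]
245 [211 211 209 209 206 208 208 209 192 157 145 138 177 205 203 206 207 169
  71  83 146 211 231 235]
255 [210 211 212 210 210 209 209 210 190 145 132 152 197 210 208 205 206 214
 201 194 224 230 233 233]
265 [207 208 210 210 210 209 208 196 169 146 133 170 208 210 210 210 179  98
  71 134 202 226 231 232]
275 [210 209 208 207 206 207 209 189 149 140 147 186 206 207 206 205 208 190
 182 216 226 230 229 230]
285 [205 206 206 203 202 203 201 203 204 201 200 202 202 200 202 194 185 182
 178 179 175 179 180 177]
```

```bash
python3 - <<'E'
from m1 import *
T=avg("top",2);S=avg("side",2);cv2.imwrite("pics/t3.png",T["pixels"]);cv2.imwrite("pics/s3.png",S["pixels"])
a=plane(T,191.3,194,.075);b=plane(T,181.1,236,.075);print("top",a.round(4),b.round(4),"bar angle",np.arctan2(*(a-b)[[1,0]]).round(4))
a2=plane(S,275,169.0,.075);b2=plane(S,235,170.8,.075);print("side",a2.round(4),b2.round(4),np.arctan2(*(a2-b2)[[1,0]]).round(4))
print("top ends",plane(T,193.5,186,.075).round(4),plane(T,176,257,.075).round(4))
c=np.array([.5702+.496,-.005+.0243])/2; n=np.array([.0742,-.0293]); n/=np.linalg.norm(n); C=c-.023*np.array([-n[1],n[0]]); print("wheel centre",C)
for yaw in(-.21,-.22,-.23): print("bar pred",yaw,C+.315*np.array([-np.sin(yaw),np.cos(yaw)]))
o=np.zeros((400,800,3),np.uint8);o[:,:400]=crop(T["pixels"],236,190,336,290,4);o[:,400:]=crop(S["pixels"],195,190,295,290,4);cv2.imwrite("pics/p2.png",o)
E
python3 d.py 0.594 0.294 0.16
```

```text
top [0.657  0.2813 0.075 ] [0.5301 0.3069 0.075 ] bar angle -0.1987
side [0.6691 0.2741 0.075 ] [0.5523 0.2952 0.075 ] -0.1783
top ends [0.6815 0.2756 0.075 ] [0.4675 0.3195 0.075 ]
wheel centre [ 0.52465254 -0.01174253]
bar pred -0.21 [0.59031741 0.2963372 ]
bar pred -0.22 [0.59339488 0.29566516]
bar pred -0.23 [0.59646546 0.29496238]
tool delta [ 0.0361 -0.2849  0.0319] [0.4956 0.0243 0.192 ] [ 3.1413e+00  1.7000e-03 -2.2420e-01] 16.3
```

View pics/p2.png

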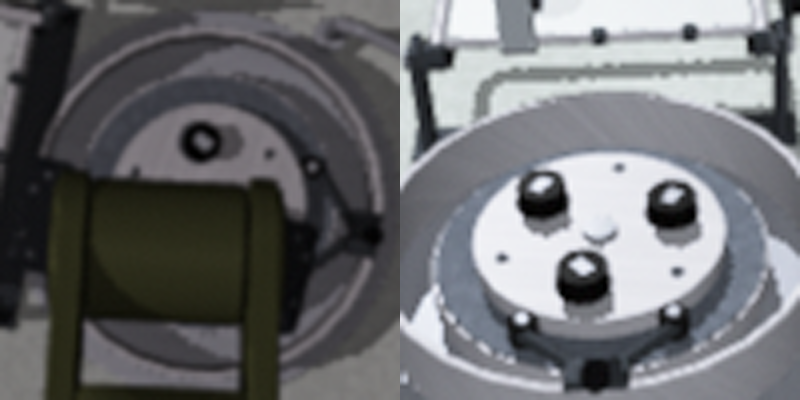

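All three mounts are seated in their pockets (side crop at (542,195), (672,203) and (583,277)). Next is the bar.

```bash
python3 -m crank '[[0.004,-0.03,-0.01,0,0,-0.012],[0.004,-0.036,0,0,0,-0.012],[0.004,-0.04,0,0,0,0],[0.004,-0.04,0,0,0,0],[0.004,-0.04,0,0,0,0],[0.004,-0.04,0,0,0,0],[0.004,-0.036,0,0,0,0],[0,-0.022,0,0,0,0],[0,0,0,0,0,0],[0,0,0,0,0,0]]' 0.05; python3 d.py 0.585 0.295 0.13
```

```text
time_s: 17.3
ee_pos: [0.5806, 0.2964, 0.2019]
eef_rot: [3.14, 0.001, -0.2]
force: [0.2, -0.7, 0.1]
grip_width: 0.0501
grip_force: 0.0
tool delta [0.0046 0.0004 0.0719] [0.5806 0.2964 0.2019] [ 3.1404e+00  1.3000e-03 -1.9970e-01] 17.3
```

```bash
python3 -m crank '[[0.004,0,0.03,0,0,0],[0,0,0.03,0,0,0],[0,0,0.01,0,0,0],[0,0,0,0,0,0],[0,0,0,0,0,0]]'; python3 - <<'E'
from m1 import *
T=eyes.camera("top");S=eyes.camera("side");o=np.zeros((400,800,3),np.uint8);o[:,:400]=crop(T["pixels"],140,160,240,260,4);o[:,400:]=crop(S["pixels"],195,110,295,210,4);cv2.imwrite("pics/g1.png",o)
E
python3 d.py 0.585 0.295 0.078
```

```text
time_s: 17.8
ee_pos: [0.5854, 0.2956, 0.1345]
eef_rot: [-3.141, -0.001, -0.201]
force: [-0.2, 0.1, 1.0]
grip_width: 0.0501
grip_force: 0.0
tool delta [-0.0004  0.0011  0.0568] [0.5855 0.2959 0.1348] [-3.1402e+00 -2.1000e-03 -2.0040e-01] 17.9
```

View pics/g1.png

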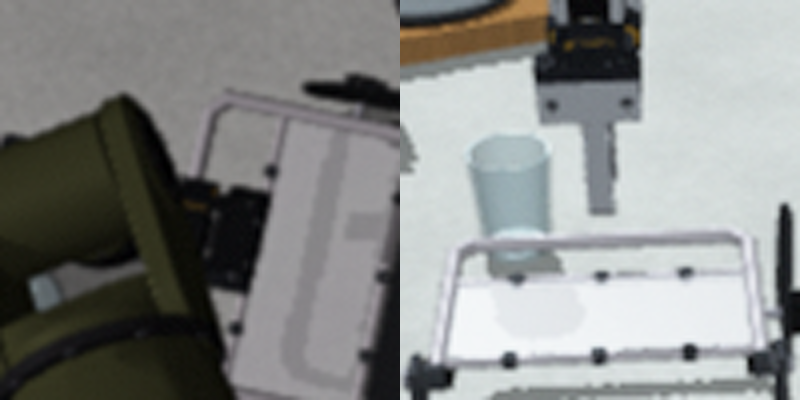

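The finger is above the bar and aligned with the gap between the bar and the cross tube (side crop, tip at (600,213), bar at row 240). I'll descend and close.

```bash
python3 -m crank '[[0,0.0005,0.02,0,0,0],[0,0,0.015,0,0,0],[0,0,0.01,0,0,0],[0,0,0.008,0,0,0],[0,0,0.004,0,0,0],[0,0,0,0,0,0],[0,0,0,0,0,0]]' && python3 -m crank '[[0,0,0,0,0,0],[0,0,0,0,0,0],[0,0,0,0,0,0],[0,0,0,0,0,0],[0,0,0,0,0,0],[0,0,0,0,0,0]]' 0.005 15; python3 d.py 0.585 0.295 0.078
```

```text
time_s: 18.6
ee_pos: [0.585, 0.2955, 0.0765]
eef_rot: [-3.141, -0.001, -0.2]
force: [0.1, 0.2, 0.5]
grip_width: 0.0499
grip_force: 0.0
time_s: 19.2
ee_pos: [0.5852, 0.2976, 0.0766]
eef_rot: [-3.137, -0.002, -0.2]
force: [5.4, 15.0, -3.0]
grip_width: 0.0112
grip_force: 15.0
tool delta [ 0.0003  0.0026 -0.0014] [0.5852 0.2976 0.0766] [-3.137e+00 -1.900e-03 -1.996e-01] 19.2
```

```bash
python3 -m crank '[[0,-0.002,0,0,0,0],[0,-0.002,0,0,0,0],[0,0,0,0,0,0],[0,0,0,0,0,0]]'; python3 d.py 0.585 0.297 0.078
```

```text
time_s: 19.6
ee_pos: [0.5853, 0.2978, 0.076]
eef_rot: [3.139, 0.001, -0.201]
force: [-3.8, -10.1, 4.7]
grip_width: 0.0116
grip_force: 15.0
tool delta [-0.0002  0.0009 -0.002 ] [0.5853 0.2978 0.076 ] [ 3.1387e+00  1.1000e-03 -2.0070e-01] 19.6
```

```bash
python3 -m crank '[[0,0.0015,0,0,0,0],[0,0,0,0,0,0],[0,0.0002,-0.0089,0,0,0],[0,0.0007,-0.0089,0,0,0],[0,0.0012,-0.0088,0,0,0],[0,0.0016,-0.0088,0,0,0],[0,0.0021,-0.0086,0,0,0],[0,0.0025,-0.0086,0,0,0],[0,0,0,0,0,0],[0,0,0,0,0,0]]' - 25; python3 d.py 0.585 0.297 0.078
```

```text
time_s: 20.6
ee_pos: [0.5838, 0.2899, 0.1288]
eef_rot: [-3.141, -0.001, -0.2]
force: [3.7, 4.6, -2.4]
grip_width: 0.0114
grip_force: 25.0
tool delta [-0.0002 -0.0071  0.0508] [0.5838 0.2899 0.1288] [-3.1407e+00 -6.0000e-04 -2.0030e-01] 20.6
```

Forces are small at 18°. Next to 42°.

```bash
python3 -m crank '[[0,0.003,-0.0084,0,0,0],[0,0.0034,-0.0082,0,0,0],[0,0.0038,-0.008,0,0,0],[0,0.0043,-0.0078,0,0,0],[0,0.0047,-0.0076,0,0,0],[0,0.005,-0.0073,0,0,0],[0,0.0054,-0.007,0,0,0],[0,0.0058,-0.0068,0,0,0],[0,0,0,0,0,0],[0,0,0,0,0,0]]'; python3 d.py 0.585 0.297 0.078
```

```text
time_s: 21.6
ee_pos: [0.5774, 0.2566, 0.1915]
eef_rot: [-3.137, -0.004, -0.2]
force: [4.9, 11.7, 7.5]
grip_width: 0.0111
grip_force: 25.0
tool delta [-0.001  -0.0406  0.1137] [0.5774 0.2566 0.1915] [-3.137  -0.0036 -0.1996] 21.6
```

```bash
python3 -m crank '[[0,0.0045,-0.0075,0,0,0],[0,0.0055,-0.0067,0,0,0],[0,0.0067,-0.0058,0,0,0],[0,0.007,-0.0054,0,0,0],[0,0.0073,-0.005,0,0,0],[0,0.0076,-0.0047,0,0,0],[0,0,0,0,0,0],[0,0,0,0,0,0],[0,0,0,0,0,0]]'
python3 - <<'E'
from m1 import *
S=eyes.camera("side");T=eyes.camera("top");o=np.zeros((400,800,3),np.uint8);o[:,:400]=crop(T["pixels"],190,160,290,260,4);o[:,400:]=crop(S["pixels"],205,110,305,210,4);cv2.imwrite("pics/g2.png",o)
E
python3 d.py 0.585 0.297 0.078
```

```text
time_s: 22.5
ee_pos: [0.5698, 0.218, 0.2261]
eef_rot: [-3.139, -0.003, -0.2]
force: [5.7, 5.9, 6.5]
grip_width: 0.0109
grip_force: 25.0
tool delta [-0.0012 -0.08    0.1483] [0.5698 0.2181 0.2261] [-3.1388 -0.0033 -0.1998] 22.6
```

View pics/g2.png

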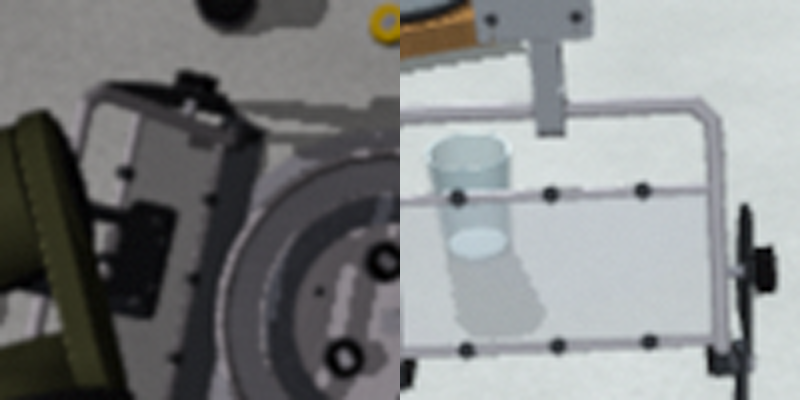

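```bash
python3 - <<'E'
from m1 import *
S=eyes.camera("side");g=cv2.cvtColor(S["pixels"],6);print(g[130:144,255],g[130:144,268])
yw=-.2;ex=np.array([np.cos(yw),np.sin(yw),0]);ey=np.array([-np.sin(yw),np.cos(yw),0]);ez=np.array([0,0,1.])
B=np.array([.5853,.2977,.075]);H=B-.17*ey
for f in(0,52,56,58,60,62,64,68):
    c=H+.17*(np.cos(np.radians(f))*ey+np.sin(np.radians(f))*ez)
    a,b=proj(S,c),proj(S,c+.05*ex); s=(b[1]-a[1])/(b[0]-a[0]); print(f,[round(a[1]+s*(u-a[0]),2) for u in(255,265,268)],c.round(4))
print(ctrl.get_obs()["ee_pos"])
E
```

```text
[213 212 212 212 210 187 153 149 145 185 216 218 216 216] [208 209 211 210 193 161 157 135 167 212 214 214 214 212]
0 [np.float64(168.59), np.float64(168.25), np.float64(168.15)] [0.5853 0.2977 0.075 ]
52 [np.float64(136.95), np.float64(136.62), np.float64(136.53)] [0.5723 0.2337 0.209 ]
56 [np.float64(136.11), np.float64(135.79), np.float64(135.69)] [0.5704 0.2243 0.2159]
58 [np.float64(135.8), np.float64(135.48), np.float64(135.38)] [0.5694 0.2194 0.2192]
60 [np.float64(135.58), np.float64(135.25), np.float64(135.16)] [0.5684 0.2144 0.2222]
62 [np.float64(135.43), np.float64(135.1), np.float64(135.01)] [0.5674 0.2093 0.2251]
64 [np.float64(135.36), np.float64(135.03), np.float64(134.94)] [0.5663 0.2041 0.2278]
68 [np.float64(135.47), np.float64(135.14), np.float64(135.05)] [0.5642 0.1935 0.2326]
[0.56977567 0.2180906  0.2260477 ]
```

```bash
python3 -m crank '[[0,0.002,-0.001,0,0,0],[0,0.0015,-0.001,0,0,0],[0,0,0,0,0,0],[0,0,0,0,0,0],[0,0,0,0,0,0],[0,0,0,0,0,0],[0,0,0,0,0,0],[0,0,0,0,0,0]]'
python3 - <<'E'
from m1 import *
p=ctrl.get_obs()["ee_pos"];d=np.hypot(*(p[:2]-[.5853,.2977]));print(p,"deg",np.degrees(np.arccos((.17-d)/.17)))
S=avg("side",2);T=eyes.camera("top");cv2.imwrite("pics/fin.png",np.hstack([crop(S["pixels"],265,120,315,220,6)[:600],crop(S["pixels"],195,205,278,288,6)[:498,:498].copy() if 0 else cv2.resize(S["pixels"][195:295,190:273],(498,600))]))
E
```

```text
time_s: 23.45
ee_pos: [0.5691, 0.2148, 0.2282]
eef_rot: [-3.139, -0.003, -0.2]
force: [4.2, 7.9, 7.1]
grip_width: 0.0111
grip_force: 25.0
[0.5690668  0.21476693 0.22816358] deg 59.807899284853676
```

View pics/fin.png

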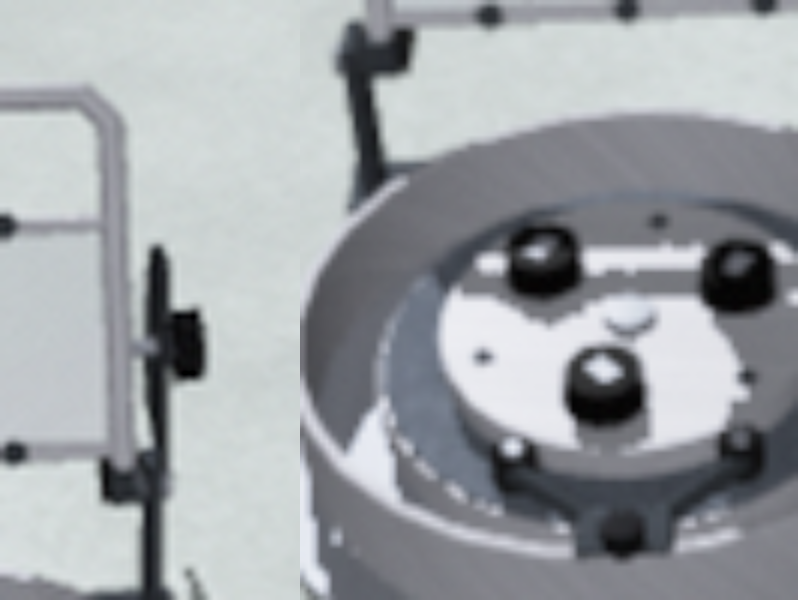

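The three mounts stand in their pockets (crop at (543,262), (738,275) and (605,385)), and the guard is held at about 60° by the grasp geometry. I'm handing in.

```bash
python3 -c "
from station import ctrl
print(ctrl.hand_in())"
```

```text
the job is handed in; nothing more can be done
None
```

I handed the job in at about 23.5 s: both mounts stand in the two empty pockets, and the gripper is holding the guard at about 59.8° (worked out from the gripper position, since I couldn't sight the engraved line directly); the hand-in returned no verdict.

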